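# Take the spoon tier out of a stacked tea caddy and close the caddy again

### The arm

A 7-joint arm with a two-finger parallel gripper is mounted at the origin on a cart in front of the work surface, level with it; the furniture and walls round the work are solid. World frame = base frame: x ahead of the robot, y to its left, z up, the work surface at z = 0. Lengths are in m, angles in rad, forces in N, time in s.
With the tool pointing down it reaches from about 0.425 to 0.875 m from the base axis. Payload 8.4 kg.
Tool frame: the origin (TCP) lies on the centre line of the jaws, within the pads' length; the fingertips stand 14 mm ahead of it and the grasp point (between the pads) lies 5 mm behind it (env.tip_reach is the distance from the TCP to the fingertips, in m); z points along the fingers, y is the line along which they close (so a half turn about z gives the same grasp; the last joint's range is limited). The gripper opens to 87 mm and grips with 3 to 60 N. Pads are 19 mm wide; open, the fingers measure 117 mm over their backs; the gripper's body (75 mm by 190 mm) begins 51 mm behind the grasp point.
Start: joints at [1.075, 0.333, 0.04, 1.465, -0.013, 1.343, -0.059], TCP at [0.251, -0.599, 0.237] pointing down, gripper open.
Joint ranges: [-2.58, 2.58], [-0.38, 2.09], [-1.3, 1.39], [0.25, 2.4], [-1.5, 4.64], [0.08, 2.09], [-2.65, 2.65]. Speed limits (rad/s): [2.22, 2.22, 2.79, 2.79, 3.14, 3.14, 3.14].

### API

Orientations are given as a rotation vector (axis times angle).
In Python, from station import env gives the robot as it stands.
- The arm moves only by the shell command python3 -m crank 'ROWS' [OPENING] [FORCE]. ROWS is JSON, one flat list of numbers, 4 for each row, row after row: the shift along the tool's x, y, z in units of 0.2 m (1.0 is 0.2 m), then the turn about the tool's z in units of 180 degrees (1.0 is 180 degrees). In form: [dx, dy, dz, roll, dx, dy, dz, roll, ...]. A call has exactly 8 rows; each row is the pose to reach, as a shift and turn from the pose commanded when the call began, along the tool's axes at that moment, turning the shorter way round; what a row does not reach only later rows make up. A row lasts 1/10 s, in which the tool goes at most 50 mm and 8.59 degrees, less where a joint would pass 70% of its speed; a pose out of reach is approached as far as the arm can. A call with a number of a shift or a turn outside -1 to 1 is refused whole. A call with a gripper value outside its range is refused whole. OPENING is the opening, from -1 (shut) to 1 (fully open), set as the call begins (- or left out, the last holds). The fingers move at their own pace and stop on an object; FORCE is the grip in N (left out, the last holds). Time passes only in rows, so rows that repeat a pose let the fingers close, or fill a call up. It gives the time, the measured TCP pose, the force, the opening and the grip force at its end, in the units of the state.
- env.state(): the state, without advancing time (a new reading comes with each control period).
- env.snapshot(name): name is "scene" or "top" or "wrist"; returns the picture (400x640x3 uint8, red, green, blue); there is no depth.
- env.calibration(name): a dict with "intrinsics" (3x3 intrinsics, pixels), "rvec" (rotation vector, rad) and "tvec" (3), from world to camera coordinates, as OpenCV has them; the wrist camera has in their place "hand_eye" (4x4, takes a point from camera to tool coordinates, whose origin is the TCP and whose axes are the flange's). Camera axes: x right, y down, z forward; pixel columns grow to the right and rows downward; lengths in m; the calibration is good to about 2 mm. The wrist camera is an equidistant fisheye: a pixel r from the principal point sees the ray r / f radians off the axis. A picture is of the moment at which its call begins: read the wrist's pose just before it. calibration takes no time and is no camera call.
- env.hand_in(): hands the job in; it is judged then, once.
The state is a dict: "time": time; "joint_positions": joint angles; "qd": joint speeds; "tau": joint torques, N m; "tcp_pos": TCP position; "orientation": TCP orientation; "ft_force": force on the tool from outside, world axes, zero at the start; "moment": the same for the moment, N m; "opening": finger opening in m; "finger_force": force on a finger pad.
Only numpy, scipy, OpenCV 4.12 (cv2) and the standard library are available. Lean on these libraries where they do the work, as an engineer would, in place of code of your own. Each camera call takes 0.05 s, during which the arm holds its last target. There are 200 camera calls.

### The job

The wide compartment of the cutlery tray has run out of spoons and the spare ones are in the middle tier of the wooden stacking caddy: first lift the top tier off with its lid on and set it aside, then take the middle tier out and stand it, spoons and all, flat in the empty wide compartment of the tray. Finally put the top tier, lid still on, back on the bottom tier squarely so that its foot drops fully home and the sachets in there are covered again. Leave the bottom tier and the other things on the table where they are, and set the tiers down gently, never letting them drop.

Things in the scene. Friction and masses are not known exactly. Their poses are not given: they have to be found in the camera images.
- tier_bottom: bottom tier of a wooden caddy: 3 equal stacking tiers and a lid, 157 mm tall. A tier is an open box, body 150 x 62 mm, 45 mm tall, walls 4 mm, on a 5 mm deep foot, 138 x 50 mm, lower edge rounded 3 mm. Grip across the 62 mm. Loose, 0.45 kg; holds 2 sachets. Origin of every tier: centre of its foot's underside; x along the length, y across, z up; walls at z = 5 to 50 mm, inner floor 9 mm
- tier_middle: middle tier, same box and origin as tier_bottom, about 0.2 kg; two loose teaspoons lie in it lengthwise. At first seated on tier_bottom: its foot is inside the rim below (2 mm play a side), its origin 45 mm above the one below; riding on the rim it would sit 5 mm too high. The two ends are alike: half a turn fits as well
- tier_top: top tier, same box and origin, about 0.25 kg, at first seated on the middle tier (origin 45 mm above) and closed by the lid. The seam below it is 5 mm above its origin: to take it alone grip its long walls at 5 to 50 mm above its origin. Lid and handle reach to 67 mm above its origin
- caddy_lid: loose lid: panel 150 x 62 x 8 mm with a low bar handle (60 x 14 x 9 mm) and the same 5 mm foot, which sits inside the rim of tier_top by its own weight, origin 45 mm above tier_top's. Origin: centre of the foot's underside; x along its length, z up. About 0.1 kg
- orange_tray: cutlery tray, open, fixed; walls 190 (x) x 260 (y) mm outside, 46 mm high, 3 mm thick; floor 3 mm. A 37 mm high divider along x at y = -30 mm parts it into a wide empty compartment (inside x -92 to 92, y -28 to 127 mm, middle at y = 49 mm) and a narrow one with sachets (y -127 to -31 mm). Origin: centre of underside, z up. A tier goes in with its length along the tray's x
- spoon_a: steel teaspoon 134 x 27 x 12 mm lying loose in the middle tier. Origin: centre of its underside; x along its length
- spoon_b: second teaspoon, like spoon_a, beside it and the other way round
- stick_a: stick-shaped drink sachet 30 x 91 x 8 mm lying loose in the bottom tier. Origin: centre of its underside; y along its length
- stick_b: second such sachet, lying on stick_a
- kitchen_timer: bystander: wind-up timer 62 x 62 x 40 mm, loose. Origin: centre of its underside
- tea_glass: bystander: tea glass 62 mm across, 86 mm tall, loose. Origin: centre of its underside, z up
- bottle_opener: bystander: bottle opener 174 x 41 x 20 mm lying loose at the table's front, left of the glass. Origin: centre of its underside. (Tall fixed things to keep the arm clear of: the black dispenser behind it, y over 0.14 m, and the urn on the counter to the robot's right, round x 0.6, y -0.7 m)
- marker: bystander: felt marker 138 x 16 x 17 mm lying loose near the right front corner of the table. Origin: centre of its underside. Between marker and timer the strip along the table's front edge (x 0.34 to 0.46 m) is bare: a tier can be set aside there, its length along the world's y, at x 0.40, y -0.20 m

How it is judged:
By the outcome, as a careful person would: the job done as asked, in the order asked, and still so for the second after the job is handed in, with the robot touching nothing.
It also fails if it takes over 70 s, if anything falls off the work surface, if the arm or the gripper's body presses on something with over 40 N, if the wrist force passes 120 N, or if a joint passes its speed limit or range.

## Working session

There is one attempt and no reset: what is moved stays moved. The work goes in short steps, Python scripts to look and compute and a shell command to move; the robot and the scene stay as the last step left them, time stands still between calls to the robot, and variables do not carry over. Pictures are saved under pics/ and viewed, at most 13 in all, crops included, and the job is handed in when it is done.

```bash
mkdir -p pics; ls; python3 - <<'E'
from station import env
import cv2,numpy as np
s=env.state();print(s)
for n in("scene","top"):
    cv2.imwrite(f"pics/{n}0.png",env.snapshot(n)[:,:,::-1]);print(n,env.calibration(n))
print(env.calibration("wrist"))
E
```

```text
pics
{'time': 0.0, 'joint_positions': array([ 1.07480988,  0.33388078,  0.03987785,  1.46626888, -0.01339233,
        1.34331115, -0.05848977]), 'qd': array([ 2.20462746e-05,  7.51400825e-04,  9.90746182e-04, -1.18223741e-03,
       -3.08714506e-04, -1.21260461e-03, -8.69457517e-04]), 'tau': array([-3.59048072e-04, -6.56373668e+01,  1.33500986e+00, -4.03803134e+01,
       -5.97090391e-02,  4.51137568e-02,  1.95569392e-04]), 'tcp_pos': array([ 0.25099189, -0.59909774,  0.23567997]), 'orientation': array([-3.07845817e+00, -6.18871878e-01,  6.73866222e-04]), 'ft_force': array([ 0.82160028, -0.15373672,  0.65443751]), 'moment': array([ 0.00575394, -0.00564671,  0.03584559]), 'finger_force': 0.0, 'opening': 0.08691822784575338}
scene {'intrinsics': array([[454.17714201,   0.        , 321.35318851],
       [  0.        , 454.17714201, 201.19341067],
       [  0.        ,   0.        ,   1.        ]]), 'rvec': array([ 0.80477086, -2.64237354,  0.98948518]), 'tvec': array([0.39278079, 0.31814366, 1.12345672])}
top {'intrinsics': array([[493.29059477,   0.        , 327.98473844],
       [  0.        , 493.29059477, 200.38998956],
       [  0.        ,   0.        ,   1.        ]]), 'rvec': array([ 2.14834774, -2.12931675,  0.17259325]), 'tvec': array([-0.05235299,  0.52604791,  1.18599126])}
{'intrinsics': array([[309.70691629,   0.        , 317.50854105],
       [  0.        , 309.70691629, 203.71884665],
       [  0.        ,   0.        ,   1.        ]]), 'hand_eye': array([[ 4.09147083e-04, -9.67187549e-01, -2.54063136e-01,
         7.11020781e-02],
       [ 9.99999873e-01,  4.70816430e-04, -1.81926271e-04,
         1.87543124e-03],
       [ 2.95573923e-04, -2.54063029e-01,  9.67187619e-01,
        -1.48603742e-01],
       [ 0.00000000e+00,  0.00000000e+00,  0.00000000e+00,
         1.00000000e+00]])}
```

View pics/scene0.png

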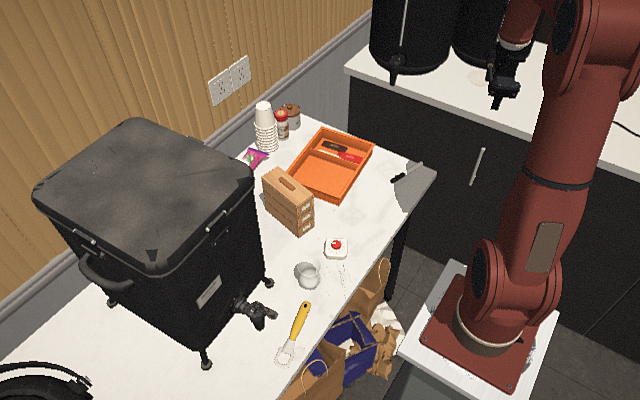

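View pics/top0.png

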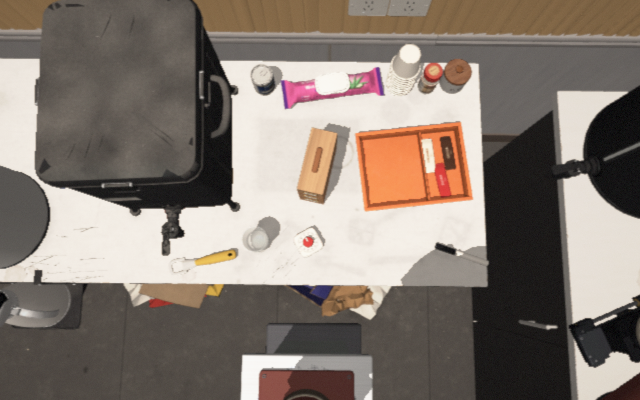

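The scene view shows the caddy (288,200) between the dispenser and tray, with the timer and glass in front of it. In the top view the caddy is at (318,165), tray at (413,165), timer at (308,241) and marker at (460,252). I'll enlarge the top view for the corners.

```bash
python3 - <<'E'
import cv2
i=cv2.imread("pics/top0.png")[112:217,285:480]
cv2.imwrite("pics/crop0.png",cv2.resize(i,None,fx=4,fy=4,interpolation=cv2.INTER_CUBIC))
E
```

```text
(no output)
```

View pics/crop0.png

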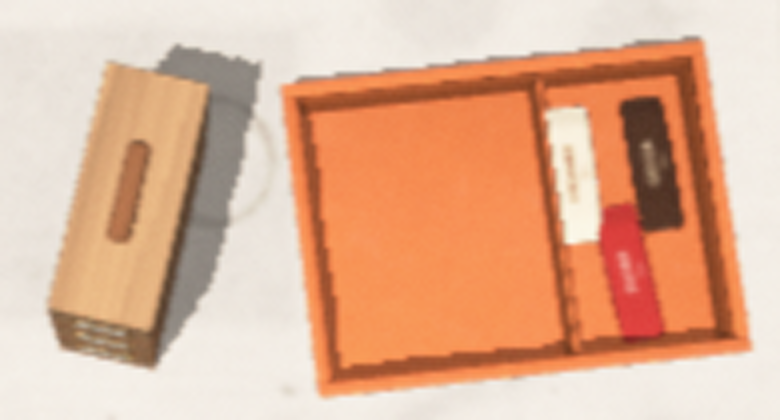

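The crop shows lid corners at (110,62), (209,86), (153,330), (52,308) and tray rim corners at (283,86), (700,40), (750,350), (322,394), in crop pixels (x4).

```bash
cat > h.py <<'E'
from station import env
import cv2,numpy as np
from scipy.optimize import least_squares
from scipy.spatial.transform import Rotation as R
def proj(n,P):
    c=env.calibration(n);return cv2.projectPoints(np.array(P,float),c["rvec"],c["tvec"],c["intrinsics"],None)[0][:,0]
def rect(c,L,W,z):  # pose (x,y,yaw) -> corners; +L axis then around
    p=np.array([[L,W],[L,-W],[-L,-W],[-L,W]])/2
    a=c[2];q=p@np.array([[np.cos(a),np.sin(a)],[-np.sin(a),np.cos(a)]])+c[:2]
    return np.c_[q,np.full(4,z)]
def fit(n,px,L,W,z,x0):
    r=least_squares(lambda c:(proj(n,rect(c,L,W,z))-px).ravel(),x0);return r.x,np.round(r.fun,1)
def wproj(P,s):  # fisheye wrist
    c=env.calibration("wrist");H=c["hand_eye"]
    T=np.eye(4);T[:3,:3]=R.from_rotvec(s["orientation"]).as_matrix();T[:3,3]=s["tcp_pos"]
    M=np.linalg.inv(T@H);q=np.array(P)@M[:3,:3].T+M[:3,3]
    th=np.arctan2(np.hypot(q[:,0],q[:,1]),q[:,2]);d=q[:,:2]/np.linalg.norm(q[:,:2],axis=1)[:,None]
    return d*th[:,None]*c["intrinsics"][0,0]+c["intrinsics"][:2,2]
def wfit(s,px,L,W,z,x0):
    r=least_squares(lambda c:(wproj(rect(c,L,W,z),s)-px).ravel(),x0);return r.x,np.round(r.fun,1)
def step(tx,ty,tz,yaw=None):  # shift to world target in tool units, from commanded pose ~ measured
    s=env.state();m=R.from_rotvec(s["orientation"]).as_matrix()
    d=m.T@(np.array([tx,ty,tz])-s["tcp_pos"])/.2
    y=np.degrees(np.arctan2(m[1,1],m[0,1])) # world angle of closing line
    print("t",round(s["time"],2),"d",d.round(4),"close-line deg",y.round(2))
    if yaw is not None:
        t=(y-yaw+90)%180-90;print("roll",(t/180).round(4)) # tool z down: + roll lowers world yaw
E
python3 - <<'E'
from h import *
u=lambda a:np.array(a)/4+[285,112]-0.375
t,f=fit("top",u([(110,62),(209,86),(153,330),(52,308)]),.15,.062,.148,[.6,0,0]);print(t,np.degrees(t[2]),f)
r,f=fit("top",u([(283,86),(700,40),(750,350),(322,394)]),.19,.26,.046,[.6,-.2,0]);print(r,np.degrees(r[2]),f)
# free
r2=least_squares(lambda c:(proj("top",rect(c[:3],.15,.062,c[3]))-u([(110,62),(209,86),(153,330),(52,308)])).ravel(),[.6,0,0,.148]).x;print(r2)
a=r[2];print("comp mid",r[0]-np.sin(a)*.049,r[1]+np.cos(a)*.049)
print(proj("top",[[.4,-.2,0],[.4,-.2,.05]]))
step(t[0],t[1],.30,np.degrees(t[2])+90)
E
```

```text
[ 0.60242888 -0.02250706 -0.21241387] -12.17041841716426 [-0.5 -0.2  0.8 -0.5  0.5  0.5 -0.8  0.1]
[ 0.61624975 -0.26063919  0.11882932] 6.808418595622017 [ 1.8  1.6 -1.1  2.3 -2.  -2.   1.2 -1.7]
[ 0.60698559 -0.02208634 -0.21257876  0.12918521]
comp mid 0.6104408097192807 -0.21198473666745526
[[387.63941828 252.86486001]
 [390.13525633 251.75599936]]
t 0.1 d [ 2.7348 -1.9806 -0.3187] close-line deg -67.27
roll 0.1939
```

```bash
python3 -m crank '[0.1,-0.07,-0.03,-0.03, 0.22,-0.16,-0.06,-0.065, 0.34,-0.24,-0.1,-0.1, 0.46,-0.33,-0.14,-0.14, 0.58,-0.42,-0.18,-0.175, 0.7,-0.51,-0.22,-0.21, 0.82,-0.59,-0.26,-0.245, 0.92,-0.66,-0.3,-0.27]' 1 20; python3 -c "
from h import *
step(.6024,-.0225,.30,77.83)"
```

```text
time: 0.9
tcp_pos: [0.3706, -0.405, 0.2966]
orientation: [-2.547, -1.838, -0.0]
ft_force: [0.8, -0.1, -0.2]
opening: 0.0872
finger_force: 0.0
t 0.9 d [ 2.18    0.4974 -0.0162] close-line deg -18.36
roll 0.4656
```

```bash
python3 -m crank '[0.12,0.03,0,-0.035, 0.25,0.06,0,-0.07, 0.38,0.09,0,-0.105, 0.51,0.12,0,-0.14, 0.64,0.15,0,-0.175, 0.77,0.18,-0.01,-0.21, 0.9,0.21,-0.01,-0.245, 1.0,0.23,-0.01,-0.27]'; python3 -c "
from h import *
step(.6024,-.0225,.30,77.83)"
```

```text
time: 1.7
tcp_pos: [0.4781, -0.2301, 0.2983]
orientation: [-1.564, -2.724, -0.001]
ft_force: [0.7, -0.1, 0.1]
opening: 0.0868
finger_force: 0.0
t 1.7 d [ 0.5836  1.0597 -0.008 ] close-line deg 30.26
roll -0.2643
```

```bash
python3 -m crank '[0.07,0.12,0,-0.035, 0.15,0.25,-0.02,-0.07, 0.22,0.38,-0.03,-0.105, 0.3,0.51,-0.05,-0.14, 0.37,0.64,-0.06,-0.175, 0.45,0.77,-0.08,-0.21, 0.53,0.9,-0.1,-0.245, 0.58,1.0,-0.1,-0.264]'; python3 -m crank '[0,0.06,0,0, 0,0.06,0,0, 0,0.06,0,0, 0,0.06,0,0, 0,0.06,0,0, 0,0.06,0,0, 0,0.06,0,0, 0,0.06,0,0]'; python3 - <<'E'
from h import *
step(.6024,-.0225,.113,77.83)
s=env.state();print(s["joint_positions"].round(2))
cv2.imwrite("pics/w1.png",env.snapshot("wrist")[:,:,::-1])
print(wproj(rect([.6024,-.0225,-.2124],.15,.062,.148),s).round(0),wproj(rect([.61625,-.26064,.1188],.19,.26,.046),s).round(0))
E
```

```text
time: 2.5
tcp_pos: [0.5935, -0.0294, 0.3188]
orientation: [0.335, 3.123, 0.001]
ft_force: [0.5, -0.1, 0.3]
opening: 0.0871
finger_force: 0.0
time: 3.3
tcp_pos: [0.5955, -0.02, 0.3186]
orientation: [0.344, 3.123, -0.0]
ft_force: [0.1, 0.0, 0.5]
opening: 0.0872
finger_force: 0.0
t 3.3 d [-0.0363 -0.0045  1.0282] close-line deg 77.43
roll -0.0022
[ 0.46  0.25 -0.62  1.45  0.14  1.49  1.2 ]
[[345. 259.]
 [290. 259.]
 [286. 123.]
 [347. 123.]] [[267. 252.]
 [138. 290.]
 [ 92. 193.]
 [218. 131.]]
```

View pics/w1.png

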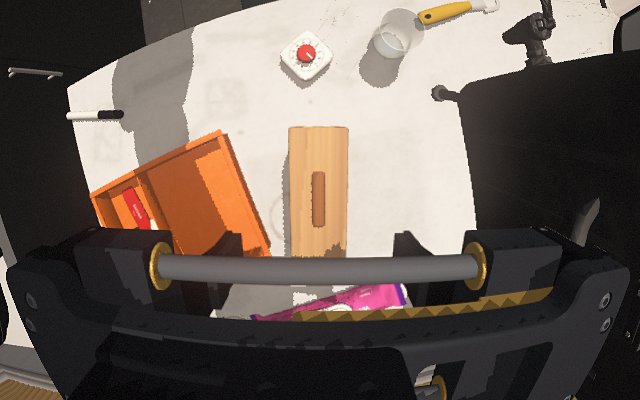

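The wrist view shows the lid at columns 289–348 with its front edge at row 127, within about 4 px of the prediction. The tray corners (221,130) and (91,193) also agree. I'll descend to just above the lid and check the centring between the fingers.

```bash
python3 -m crank '[-0.01,0,0.08,0, -0.02,0,0.18,0, -0.03,0,0.3,0, -0.043,0,0.42,-0.002, -0.043,0.001,0.54,-0.002, -0.043,0.001,0.65,-0.002, -0.043,0.001,0.73,-0.002, -0.043,0.001,0.768,-0.002]'; python3 - <<'E'
from h import *
step(.604,-.0217,.113,77.83)
s=env.state()
I=env.snapshot("wrist");cv2.imwrite("pics/w2.png",I[:,:,::-1])
print(wproj(rect([.604,-.0217,-.2124],.15,.062,.148),s).round(1))
h=R.from_rotvec(s["orientation"]).as_matrix()
print(wproj([s["tcp_pos"]+h@np.array(p) for p in ([0,.0435,.014],[0,-.0435,.014],[0,0,.014])],s).round(1))
E
```

```text
time: 4.15
tcp_pos: [0.603, -0.0216, 0.1626]
orientation: [-0.333, -3.121, -0.0]
ft_force: [-0.3, 0.3, -0.2]
opening: 0.0867
finger_force: 0.0
t 4.15 d [-0.0057  0.0004  0.2482] close-line deg 77.82
roll -0.0001
[[363.8 345.7]
 [272.7 345.8]
 [259.7 111.8]
 [377.4 111.9]]
[[393.6 244.1]
 [243.  244.1]
 [318.3 244.9]]
```

View pics/w2.png

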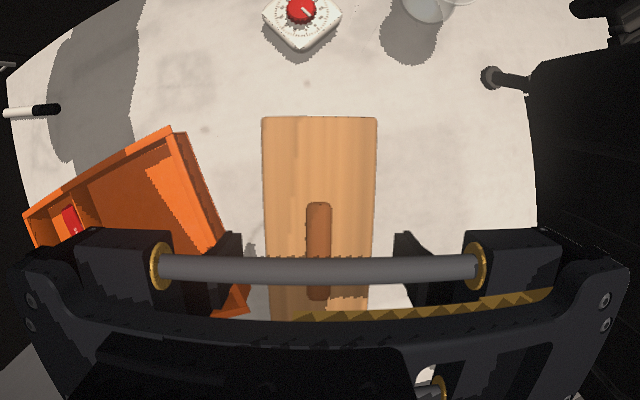

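Lid corners are at (262,117) and (377,117), its centre column 319.5 against the jaw centre at 318, so it is centred to about 0.5 mm. Next I descend and grip.

```bash
python3 -m crank '[-0.004,0.001,0.03,0, -0.008,0.001,0.07,0, -0.012,0.001,0.11,0, -0.018,0.001,0.15,0, -0.018,0.001,0.19,0, -0.018,0.001,0.22,0, -0.018,0.001,0.24,0, -0.018,0.001,0.248,0]'; python3 -m crank '[0,0,0,0,0,0,0,0,0,0,0,0,0,0,0,0,0,0,0,0,0,0,0,0,0,0,0,0,0,0,0,0]' 0.5 15;  python3 -m crank '[0,0,0,0,0,0,0,0,0,0,0,0,0,0,0,0,0,0,0,0,0,0,0,0,0,0,0,0,0,0,0,0]' -1 30
```

```text
time: 5.0
tcp_pos: [0.6073, -0.0221, 0.1148]
orientation: [-0.333, -3.123, -0.0]
ft_force: [0.7, 0.1, -0.5]
opening: 0.0873
finger_force: 0.0
time: 5.8
tcp_pos: [0.6075, -0.0221, 0.1154]
orientation: [-0.333, -3.124, -0.0]
ft_force: [-0.6, 0.2, -0.4]
opening: 0.0654
finger_force: 0.0
time: 6.6
tcp_pos: [0.6075, -0.0221, 0.1153]
orientation: [-0.334, -3.124, -0.0]
ft_force: [-0.5, 0.1, 0.1]
opening: 0.0614
finger_force: 30.0
```

```bash
python3 -m crank '[0,0,-0.01,0, 0,0,-0.03,0, 0,0,-0.06,0, 0,0,-0.12,0, 0,0,-0.2,0, 0,0,-0.3,0, 0,0,-0.38,0, 0,0,-0.45,0]'; python3 - <<'E'
from h import *
step(.4,-.2,.15,0)
s=env.state();print(s["finger_force"],s["tcp_pos"],s["joint_positions"].round(2))
I=env.snapshot("scene");cv2.imwrite("pics/s2.png",cv2.resize(I[120:300,180:440,::-1],None,fx=3,fy=3))
E
```

```text
time: 7.4
tcp_pos: [0.6079, -0.022, 0.2075]
orientation: [0.333, 3.122, 0.0]
ft_force: [0.2, 0.7, -4.8]
opening: 0.0616
finger_force: 30.0
t 7.4 d [ 0.8287 -1.0896  0.286 ] close-line deg 77.81
roll 0.4323
29.995443953666836 [ 0.60791081 -0.02197529  0.20751908] [ 0.45  0.33 -0.61  1.59  0.19  1.29  1.18]
```

View pics/s2.png

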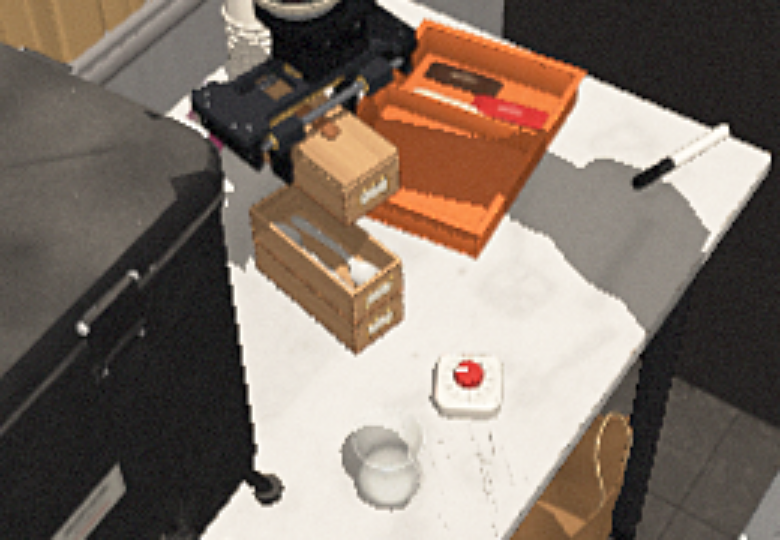

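Only the top tier with its lid is lifted (400,150 in the crop). The middle tier with the spoons is still seated on the bottom one (330,260). Now to the set-aside spot.

```bash
python3 -m crank '[0.03,-0.04,0,0.015, 0.08,-0.1,0,0.04, 0.14,-0.18,0,0.07, 0.2,-0.26,0,0.1, 0.26,-0.34,0,0.13, 0.32,-0.42,0,0.16, 0.37,-0.49,0,0.19, 0.41,-0.54,0,0.216]'; python3 -c "
from h import *
step(.4,-.2,.15,0)"
```

```text
time: 8.25
tcp_pos: [0.5025, -0.1118, 0.2043]
orientation: [-1.364, -2.828, 0.001]
ft_force: [-0.7, 0.4, -3.8]
opening: 0.0619
finger_force: 30.0
t 8.25 d [-0.0268 -0.6753  0.2723] close-line deg 38.49
roll 0.2138
```

```bash
python3 -m crank '[0,-0.05,0,0.015, 0,-0.13,0,0.04, -0.01,-0.23,0,0.07, -0.01,-0.34,0.02,0.1, -0.02,-0.45,0.06,0.13, -0.02,-0.55,0.1,0.16, -0.027,-0.63,0.15,0.19, -0.027,-0.675,0.2,0.214]';python3 -m crank '[0,0,0,0,0,0,0,0,0,0,0,0,0,0,0,0,0,0,0,0,0,0,0,0,0,0,0,0,0,0,0,0]'; python3 -c "
from h import *
step(.4,-.2,.0253,0);print(env.state()['joint_positions'].round(2))"
```

```text
time: 9.05
tcp_pos: [0.4012, -0.2004, 0.1645]
orientation: [-2.22, -2.222, 0.001]
ft_force: [0.3, 0.3, -4.2]
opening: 0.0618
finger_force: 30.0
time: 9.85
tcp_pos: [0.403, -0.1993, 0.1654]
orientation: [2.213, 2.23, 0.0]
ft_force: [0.5, -0.3, -3.7]
opening: 0.062
finger_force: 30.0
t 9.85 d [-0.0032 -0.015   0.7005] close-line deg 0.42
roll 0.0024
[ 0.73 -0.   -0.36  2.01 -0.    1.14  0.37]
```

```bash
python3 -m crank '[0,0,0.06,0, 0,-0.01,0.15,0.002, 0,-0.015,0.26,0.002, 0,-0.015,0.37,0.002, 0,-0.015,0.48,0.002, 0,-0.015,0.57,0.002, 0,-0.015,0.63,0.002, 0,-0.015,0.66,0.002]';python3 -m crank '[0,0,0.003,0,0,0,0.006,0,0,0,0.009,0,0,0,0.012,0,0,0,0.015,0,0,0,0.018,0,0,0,0.021,0,0,0,0.024,0]'
```

```text
time: 10.65
tcp_pos: [0.3992, -0.199, 0.0319]
orientation: [-2.219, -2.221, 0.001]
ft_force: [-0.0, -0.1, -4.5]
opening: 0.0614
finger_force: 30.0
time: 11.45
tcp_pos: [0.4, -0.1994, 0.0286]
orientation: [2.22, 2.222, 0.0]
ft_force: [0.3, -0.4, -4.0]
opening: 0.0617
finger_force: 30.0
```

```bash
python3 -m crank '[0,0,0.003,0,0,0,0.006,0,0,0,0.009,0,0,0,0.012,0,0,0,0.014,0,0,0,0.016,0,0,0,0.017,0,0,0,0.017,0]'
```

```text
time: 12.25
tcp_pos: [0.3999, -0.1994, 0.0253]
orientation: [-2.22, -2.222, 0.0]
ft_force: [-1.4, 0.1, -0.9]
opening: 0.062
finger_force: 30.0
```

```bash
python3 -m crank '[0,0,0.001,0,0,0,0.002,0,0,0,0.003,0,0,0,0.003,0,0,0,0.003,0,0,0,0.003,0,0,0,0.003,0,0,0,0.003,0]' && python3 -m crank '[0,0,0,0,0,0,0,0,0,0,0,0,0,0,0,0,0,0,0,0,0,0,0,0,0,0,0,0,0,0,0,0]' 1; python3 -m crank '[0,0,-0.03,0, 0,0,-0.08,0, 0,0,-0.16,0, 0,0,-0.26,0, 0,0,-0.36,0, 0,0,-0.46,0, 0,0,-0.55,0, 0,0,-0.6,0]'; python3 -c "
from h import *
step(.6075,-.0221,.17,77.83)"
```

```text
time: 13.05
tcp_pos: [0.3999, -0.1994, 0.0252]
orientation: [-2.22, -2.222, 0.001]
ft_force: [-7.0, 1.8, 10.2]
opening: 0.0622
finger_force: 30.0
time: 13.85
tcp_pos: [0.3999, -0.1994, 0.0245]
orientation: [-2.22, -2.222, -0.0]
ft_force: [-0.4, -0.5, 0.5]
opening: 0.0875
finger_force: 0.0
time: 14.65
tcp_pos: [0.4007, -0.1996, 0.1469]
orientation: [2.218, 2.221, 0.001]
ft_force: [0.1, 0.7, -0.2]
opening: 0.0869
finger_force: 0.0
t 14.65 d [ 0.8865  1.0353 -0.1144] close-line deg 0.06
roll -0.4321
```

```bash
python3 -m crank '[0.03,0.04,0,-0.015, 0.08,0.1,-0.01,-0.04, 0.14,0.17,-0.02,-0.07, 0.21,0.25,-0.03,-0.1, 0.28,0.33,-0.04,-0.13, 0.35,0.41,-0.05,-0.16, 0.41,0.48,-0.06,-0.19, 0.45,0.52,-0.07,-0.216]'; python3 -c "
from h import *
step(.6075,-.0221,.17,77.83)"
```

```text
time: 15.45
tcp_pos: [0.5048, -0.1072, 0.1576]
orientation: [-1.342, -2.839, -0.001]
ft_force: [-0.3, 0.1, 0.1]
opening: 0.0871
finger_force: 0.0
t 15.45 d [ 0.0031  0.6667 -0.0616] close-line deg 39.38
roll -0.2136
```

```bash
python3 -m crank '[0,0.05,0,-0.02, 0,0.13,-0.01,-0.05, 0,0.22,-0.02,-0.08, 0,0.32,-0.02,-0.11, 0,0.43,-0.02,-0.14, 0,0.54,-0.02,-0.17, 0.003,0.62,-0.02,-0.2, 0.003,0.667,-0.02,-0.214]'; python3 -m crank '[0,0,0,0,0,0,0,0,0,0,0,0,0,0,0,0,0,0,0,0,0,0,0,0,0,0,0,0,0,0,0,0]'; python3 - <<'E'
from h import *
step(.6075,-.0221,.0703,77.83)
s=env.state()
I=env.snapshot("wrist");cv2.imwrite("pics/w3.png",I[:,:,::-1])
print(wproj(rect([.6065,-.0217,-.2124],.15,.062,.095),s).round(1))
E
```

```text
time: 16.25
tcp_pos: [0.6078, -0.0228, 0.1614]
orientation: [-0.333, -3.123, -0.002]
ft_force: [-0.3, 0.4, 0.1]
opening: 0.0867
finger_force: 0.0
time: 17.05
tcp_pos: [0.6072, -0.0251, 0.1626]
orientation: [0.344, 3.123, -0.0]
ft_force: [0.0, -0.6, 0.0]
opening: 0.0867
finger_force: 0.0
t 17.05 d [0.0019 0.0147 0.4615] close-line deg 77.44
roll -0.0021
[[360.  301.4]
 [284.7 302.1]
 [277.1 111.1]
 [366.6 110.8]]
```

View pics/w3.png

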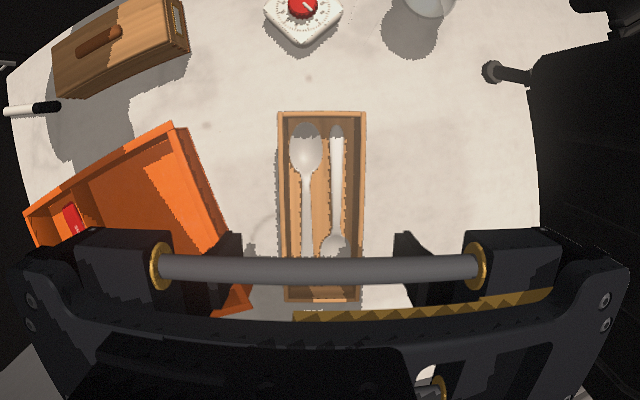

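The wrist view shows the top tier with its lid standing at (120,45). The middle tier with both spoons has corners (277,111) and (367,111), exactly as predicted. Descend and grip.

```bash
python3 -m crank '[0,0.005,0.04,0, 0.002,0.01,0.1,-0.002, 0.002,0.015,0.17,-0.002, 0.002,0.015,0.24,-0.002, 0.002,0.015,0.31,-0.002, 0.002,0.015,0.38,-0.002, 0.002,0.015,0.43,-0.002, 0.002,0.015,0.46,-0.002]'; python3 -m crank '[0,0,0,0,0,0,0,0,0,0,0,0,0,0,0,0,0,0,0,0,0,0,0,0,0,0,0,0,0,0,0,0]' 0.5 15;  python3 -c "
from h import *
step(.6075,-.0221,.0703,77.83)"
```

```text
time: 17.9
tcp_pos: [0.6071, -0.022, 0.0692]
orientation: [-0.333, -3.123, -0.0]
ft_force: [-0.2, 0.2, -0.1]
opening: 0.0869
finger_force: 0.0
time: 18.7
tcp_pos: [0.6075, -0.022, 0.0706]
orientation: [0.333, 3.124, 0.0]
ft_force: [0.5, -0.3, 0.4]
opening: 0.0653
finger_force: 0.0
t 18.7 d [-0.     -0.0006  0.0014] close-line deg 77.81
roll -0.0001
```

```bash
python3 -m crank '[0,0,0,0,0,0,0,0,0,0,0,0,0,0,0,0,0,0,0,0,0,0,0,0,0,0,0,0,0,0,0,0]' -1 30; python3 -m crank '[0,0,-0.01,0, 0,0,-0.03,0, 0,0,-0.06,0, 0,0,-0.12,0, 0,0,-0.2,0, 0,0,-0.3,0, 0,0,-0.38,0, 0,0,-0.45,0]';  python3 -c "
from h import *
step(.6104,-.2120,.13,96.8);print(env.state()['finger_force'])"
```

```text
time: 19.5
tcp_pos: [0.6075, -0.022, 0.0706]
orientation: [-0.334, -3.124, 0.0]
ft_force: [-0.1, 0.0, 1.4]
opening: 0.0621
finger_force: 30.0
time: 20.3
tcp_pos: [0.6079, -0.0219, 0.1627]
orientation: [0.333, 3.122, -0.0]
ft_force: [0.7, 0.1, -1.5]
opening: 0.0618
finger_force: 30.0
t 20.3 d [-0.2124 -0.9266  0.1639] close-line deg 77.82
roll -0.1055
29.99670142773539
```

```bash
python3 -m crank '[-0.01,-0.05,0,-0.005, -0.03,-0.15,0,-0.015, -0.07,-0.28,0,-0.03, -0.1,-0.42,0,-0.05, -0.13,-0.56,0,-0.065, -0.16,-0.7,0,-0.08, -0.19,-0.83,0,-0.095, -0.212,-0.927,0,-0.105]'; python3 -m crank '[0,0,0,0,0,0,0,0,0,0,0,0,0,0,0,0,0,0,0,0,0,0,0,0,0,0,0,0,0,0,0,0]';  python3 - <<'E'
from h import *
step(.6104,-.2120,.035,96.8)
s=env.state()
cv2.imwrite("pics/t4.png",cv2.resize(env.snapshot("wrist")[60:360,0:500,::-1],None,fx=1.5,fy=1.5))
print(wproj(rect([.61625,-.26064,.1188],.19,.26,.046),s).round(0))
p=np.array([.61625,-.26064]);m=np.array([[np.cos(.1188),-np.sin(.1188)],[np.sin(.1188),np.cos(.1188)]])
print(wproj([[*(p+m@q),.037] for q in ([.092,-.03],[-.092,-.03])],s).round(0))
E
```

```text
time: 21.1
tcp_pos: [0.6095, -0.2146, 0.1611]
orientation: [0.184, -3.136, 0.001]
ft_force: [0.7, 0.2, -2.1]
opening: 0.0616
finger_force: 30.0
time: 21.9
tcp_pos: [0.6098, -0.2121, 0.1606]
orientation: [0.184, -3.136, -0.0]
ft_force: [1.7, -0.3, -2.7]
opening: 0.0614
finger_force: 30.0
t 21.9 d [-0.0029  0.      0.6278] close-line deg 96.72
roll -0.0005
[[399. 293.]
 [154. 287.]
 [130. 106.]
 [413.  95.]]
[[242. 287.]
 [230.  99.]]
```

View pics/t4.png

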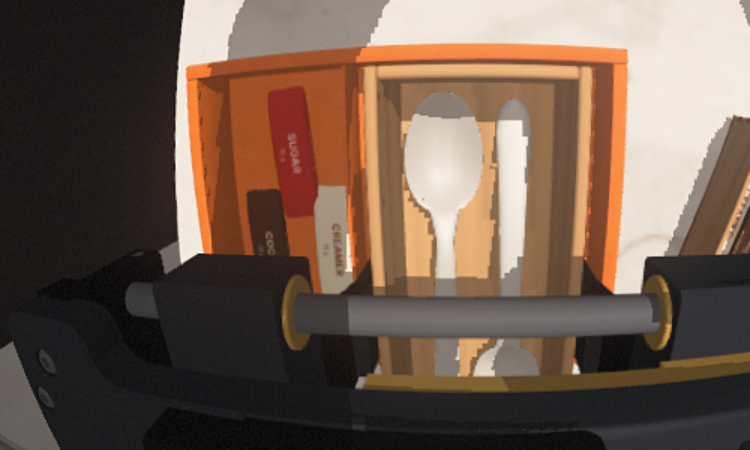

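The tier with its spoons hangs over the wide compartment. The tray's front rim corners, at full-image (125,105) and (418,92), straddle the prediction evenly. Lower it.

```bash
python3 -m crank '[0,0,0.04,0, 0,0,0.12,0, 0,0,0.22,0, 0,0,0.33,0, 0,0,0.44,0, 0,0,0.53,0, 0,0,0.58,0, 0,0,0.61,0]'; python3 -m crank '[0,0,0.003,0,0,0,0.006,0,0,0,0.009,0,0,0,0.012,0,0,0,0.015,0,0,0,0.018,0,0,0,0.021,0,0,0,0.024,0]'
```

```text
time: 22.75
tcp_pos: [0.6093, -0.212, 0.0372]
orientation: [0.184, -3.135, -0.001]
ft_force: [1.9, 0.7, -1.9]
opening: 0.062
finger_force: 30.0
time: 23.55
tcp_pos: [0.6098, -0.2122, 0.0337]
orientation: [0.184, -3.136, -0.0]
ft_force: [0.3, -0.1, -1.9]
opening: 0.0613
finger_force: 30.0
```

Contact is expected at about 0.0286.

```bash
python3 -m crank '[0,0,0.004,0,0,0,0.008,0,0,0,0.012,0,0,0,0.015,0,0,0,0.018,0,0,0,0.02,0,0,0,0.022,0,0,0,0.022,0]'; python3 -m crank '[0,0,0.001,0,0,0,0.002,0,0,0,0.003,0,0,0,0.004,0,0,0,0.005,0,0,0,0.005,0,0,0,0.005,0,0,0,0.005,0]'
```

```text
time: 24.35
tcp_pos: [0.6098, -0.2122, 0.0293]
orientation: [0.184, -3.136, 0.0]
ft_force: [-0.1, -0.4, -0.9]
opening: 0.0617
finger_force: 30.0
time: 25.15
tcp_pos: [0.6098, -0.2121, 0.029]
orientation: [-0.184, 3.136, -0.0]
ft_force: [-3.8, 1.0, 7.1]
opening: 0.0615
finger_force: 30.0
```

```bash
python3 -m crank '[0,0,0,0,0,0,0,0,0,0,0,0,0,0,0,0,0,0,0,0,0,0,0,0,0,0,0,0,0,0,0,0]' 1; python3 -m crank '[0,0,-0.03,0, 0,0,-0.08,0, 0,0,-0.16,0, 0,0,-0.26,0, 0,0,-0.36,0, 0,0,-0.46,0, 0,0,-0.55,0, 0,0,-0.6,0]'; python3 -c "
from h import *
step(.3999,-.1994,.14,0.03)"
```

```text
time: 25.95
tcp_pos: [0.6098, -0.2121, 0.0283]
orientation: [0.184, -3.136, -0.0]
ft_force: [-0.2, 0.0, -0.6]
opening: 0.0871
finger_force: 0.0
time: 26.75
tcp_pos: [0.6108, -0.2122, 0.1516]
orientation: [-0.184, 3.133, -0.002]
ft_force: [0.1, 0.2, -0.1]
opening: 0.0871
finger_force: 0.0
t 26.75 d [1.0399 0.1871 0.0547] close-line deg 96.72
roll -0.4628
```

```bash
python3 -m crank '[0.03,0.005,0,0.03, 0.08,0.015,0,0.065, 0.15,0.03,0,0.1, 0.22,0.04,0,0.135, 0.29,0.05,0,0.17, 0.37,0.065,0,0.205, 0.45,0.08,0,0.24, 0.52,0.094,0,0.27]'; python3 -c "
from h import *
step(.3999,-.1994,.14,0.03)"
```

```text
time: 27.55
tcp_pos: [0.5036, -0.2055, 0.1489]
orientation: [1.129, 2.931, -0.0]
ft_force: [-0.3, 0.5, 0.3]
opening: 0.087
finger_force: 0.0
t 27.55 d [ 0.4048 -0.3253  0.0444] close-line deg 47.86
roll 0.2657
```

```bash
python3 -m crank '[0.03,-0.02,0,0.03, 0.08,-0.06,0,0.065, 0.14,-0.11,0,0.1, 0.2,-0.16,0,0.135, 0.27,-0.21,0,0.17, 0.33,-0.265,0,0.205, 0.38,-0.305,0,0.24, 0.405,-0.325,0,0.266]'; python3 -m crank '[0,0,0,0,0,0,0,0,0,0,0,0,0,0,0,0,0,0,0,0,0,0,0,0,0,0,0,0,0,0,0,0]'; python3 - <<'E'
from h import *
step(.3999,-.1994,.0253,0.03)
cv2.imwrite("pics/t5.png",env.snapshot("wrist")[:,:,::-1]);s=env.state()
print(wproj(rect([.3999,-.1994,-np.pi/2],.15,.062,.058),s).round(1),proj("top",rect([.6065,-.0217,-.2124],.15,.062,.05)))
E
```

```text
time: 28.35
tcp_pos: [0.3997, -0.1999, 0.1489]
orientation: [2.222, 2.22, -0.0]
ft_force: [-0.1, 0.1, 0.2]
opening: 0.0868
finger_force: 0.0
time: 29.15
tcp_pos: [0.4006, -0.1999, 0.1483]
orientation: [-2.217, -2.226, 0.0]
ft_force: [-0.5, 0.4, 0.2]
opening: 0.087
finger_force: 0.0
t 29.15 d [ 0.0025 -0.0035  0.6149] close-line deg 0.24
roll 0.0012
[[348.4 290.8]
 [278.8 290.4]
 [273.4 115.2]
 [354.4 115.4]] [[312.52215342 137.26026926]
 [336.48864396 142.48968346]
 [323.35279515 199.78051099]
 [298.95070872 194.35574459]]
```

View pics/t5.png

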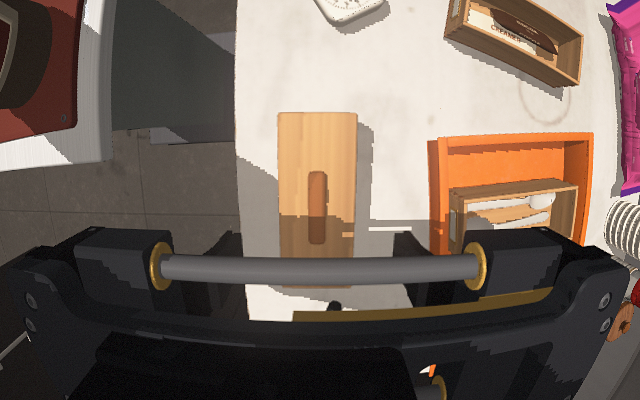

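The tier with its lid on stands at columns 278–357, within 2 mm of where I left it. The middle tier stands flat in the tray (515,215), and the bottom tier with its sachets is visible at (515,40).

```bash
python3 -m crank '[0,0,0.06,0, 0.002,-0.003,0.15,0.001, 0.002,-0.003,0.25,0.001, 0.002,-0.003,0.35,0.001, 0.002,-0.003,0.45,0.001, 0.002,-0.003,0.53,0.001, 0.002,-0.003,0.58,0.001, 0.002,-0.003,0.61,0.001]'; python3 -m crank '[0,0,0,0,0,0,0,0,0,0,0,0,0,0,0,0,0,0,0,0,0,0,0,0,0,0,0,0,0,0,0,0]' 0.5 15;  python3 -m crank '[0,0,0,0,0,0,0,0,0,0,0,0,0,0,0,0,0,0,0,0,0,0,0,0,0,0,0,0,0,0,0,0]' -1 30
```

```text
time: 30.0
tcp_pos: [0.3995, -0.1992, 0.0252]
orientation: [-2.219, -2.222, 0.0]
ft_force: [0.2, 0.1, 0.3]
opening: 0.087
finger_force: 0.0
time: 30.8
tcp_pos: [0.4, -0.1996, 0.0264]
orientation: [-2.22, -2.222, 0.0]
ft_force: [-0.5, -1.0, 0.2]
opening: 0.0652
finger_force: 0.0
time: 31.6
tcp_pos: [0.4, -0.1995, 0.0264]
orientation: [-2.22, -2.222, 0.0]
ft_force: [-0.3, -0.4, 0.5]
opening: 0.0618
finger_force: 30.0
```

```bash
python3 -m crank '[0,0,-0.01,0, 0,0,-0.04,0, 0,0,-0.1,0, 0,0,-0.2,0, 0,0,-0.32,0, 0,0,-0.44,0, 0,0,-0.56,0, 0,0,-0.65,0]'; python3 -c "
from h import *
step(.6075,-.0221,.16,77.83)"
```

```text
time: 32.4
tcp_pos: [0.4004, -0.1995, 0.1588]
orientation: [2.219, 2.222, 0.001]
ft_force: [0.6, -0.8, -4.4]
opening: 0.0616
finger_force: 30.0
t 32.4 d [ 0.8857  1.0368 -0.0051] close-line deg 0.07
roll -0.432
```

```bash
python3 -m crank '[0.03,0.04,0,-0.015, 0.08,0.1,0,-0.04, 0.14,0.17,0,-0.07, 0.21,0.25,0,-0.1, 0.28,0.33,0,-0.13, 0.35,0.41,0,-0.16, 0.41,0.48,0,-0.19, 0.45,0.52,0,-0.216]'; python3 -c "
from h import *
step(.6075,-.0221,.16,77.83)"
```

```text
time: 33.2
tcp_pos: [0.5049, -0.1072, 0.1555]
orientation: [-1.342, -2.839, -0.002]
ft_force: [-0.8, -0.0, -4.7]
opening: 0.0617
finger_force: 30.0
t 33.2 d [ 0.0034  0.6664 -0.0219] close-line deg 39.39
roll -0.2136
```

```bash
python3 -m crank '[0,0.05,0,-0.02, 0,0.13,0,-0.05, 0,0.22,0,-0.08, 0,0.32,0,-0.11, 0,0.43,0,-0.14, 0,0.54,0,-0.17, 0.003,0.62,0,-0.2, 0.003,0.667,0,-0.214]'; python3 -m crank '[0,0,0,0,0,0,0,0,0,0,0,0,0,0,0,0,0,0,0,0,0,0,0,0,0,0,0,0,0,0,0,0]'; python3 - <<'E'
from h import *
step(.6075,-.0221,.09,77.83)
print(env.state()["tcp_pos"])
E
```

```text
time: 34.0
tcp_pos: [0.6078, -0.0229, 0.1553]
orientation: [-0.333, -3.123, -0.003]
ft_force: [0.2, -0.4, -4.1]
opening: 0.062
finger_force: 30.0
time: 34.8
tcp_pos: [0.6073, -0.0252, 0.1564]
orientation: [0.344, 3.123, 0.0]
ft_force: [-0.4, 0.4, -3.3]
opening: 0.0619
finger_force: 30.0
t 34.8 d [0.0027 0.0154 0.3321] close-line deg 77.44
roll -0.0022
[ 0.60734467 -0.0252251   0.15642362]
```

```bash
python3 -m crank '[0,0.005,0.02,0, 0.002,0.01,0.06,-0.002, 0.003,0.015,0.11,-0.002, 0.003,0.015,0.17,-0.002, 0.003,0.015,0.23,-0.002, 0.003,0.015,0.28,-0.002, 0.003,0.015,0.31,-0.002, 0.003,0.015,0.33,-0.002]'; python3 -m crank '[0,0,0,0,0,0,0,0,0,0,0,0,0,0,0,0,0,0,0,0,0,0,0,0,0,0,0,0,0,0,0,0]'; python3 - <<'E'
from h import *
step(.6075,-.0221,.0774,77.83)
print(env.state()["tcp_pos"])
cv2.imwrite("pics/s6.png",cv2.resize(env.snapshot("scene")[165:245,250:330,::-1],None,fx=7,fy=7,interpolation=cv2.INTER_CUBIC))
print((proj("scene",rect([.6065,-.0217,-.2124],.15,.062,.05))-[250,165])*7, (proj("scene",rect([.6065,-.0217,-.2124],.15,.062,.0686))-[250,165])*7)
E
```

```text
time: 35.6
tcp_pos: [0.6072, -0.0221, 0.0895]
orientation: [-0.333, -3.123, -0.0]
ft_force: [0.4, -0.3, -3.5]
opening: 0.062
finger_force: 30.0
time: 36.4
tcp_pos: [0.6074, -0.0221, 0.0904]
orientation: [0.333, 3.124, 0.0]
ft_force: [0.1, 1.0, -3.6]
opening: 0.062
finger_force: 30.0
t 36.4 d [-0.0005  0.      0.0649] close-line deg 77.81
roll -0.0001
[ 0.6074072  -0.02208868  0.09038519]
[[ 90.33657377 236.79848865]
 [202.35685261 161.83838033]
 [440.50544409 355.64435618]
 [327.485015   439.10067729]] [[ 85.90839092 207.36450988]
 [199.17777573 132.24133511]
 [439.74653745 326.51978929]
 [325.44930322 410.25370972]]
```

View pics/s6.png

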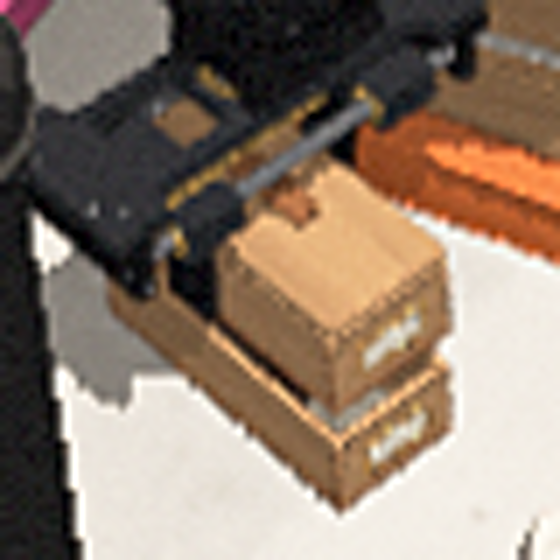

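The bottom tier's near rim corner at (340,437) looks shifted toward the robot relative to the held tier's corner at (333,405). I'll measure this properly by registering the two identical end faces.

```bash
python3 - <<'E'
from h import *
I=np.mean([env.snapshot("scene").astype(float) for _ in range(10)],0).astype(np.float32)
g=cv2.cvtColor(I,cv2.COLOR_RGB2GRAY)
p=[.6065,-.0217,-.2124]
def face(z0): # end face toward robot (-x end): 4 pts, sampled at 50x36
    a=rect(p,.15,.062,z0+.05)[[3,2]];b=rect(p,.15,.062,z0+.005)[[2,3]]
    q=proj("scene",np.r_[a,b]).astype(np.float32)
    pad=.25;c=np.float32([[0,0],[124,0],[124,90],[0,90]])+30
    return cv2.warpPerspective(g,cv2.getPerspectiveTransform(q,c),(184,150),flags=cv2.INTER_CUBIC)
z=env.state()["tcp_pos"][2]-.0264
A,B=face(z),face(0)
out=np.vstack([A,B]).astype(np.uint8);cv2.imwrite("pics/faces.png",cv2.resize(out,None,fx=2,fy=2))
# label area match: template from bottom face, 2 px = 1 mm; camera px ~ 2.5 mm
T=B[50:105,65:135];r=cv2.matchTemplate(A,T,cv2.TM_CCOEFF_NORMED);_,v,_,l=cv2.minMaxLoc(r);print("in-face shift px (held-bottom)",np.array(l)-[65,50],v)
T=B[45:110,45:145];r=cv2.matchTemplate(A,T,cv2.TM_CCOEFF_NORMED);_,v,_,l=cv2.minMaxLoc(r);print(np.array(l)-[45,45],v)
J=lambda P:proj("scene",[P])[0]
o=J([.534,-.006,.03]);print("img px per mm: y",(J([.534,-.005,.03])-o),"x",(J([.535,-.006,.03])-o),"z",(J([.534,-.006,.031])-o))
E
```

```text
in-face shift px (held-bottom) [-2  0] 0.9113433361053467
[-2  0] 0.8987144827842712
img px per mm: y [-0.20183175  0.22903226] x [-0.28493447 -0.15332594] z [-0.01039204 -0.21532503]
```

View pics/faces.png

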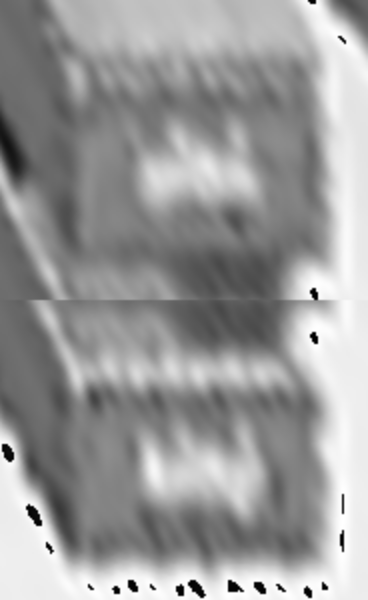

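Registered, the faces agree to about 1 mm, which is within the play plus the rounded edge. Lower slowly while watching force and height.

```bash
python3 -m crank '[0.002,0,0.01,0, 0.002,0,0.02,0, 0.002,0,0.03,0, 0.002,0,0.04,0, 0.002,0,0.047,0, 0.002,0,0.053,0, 0.002,0,0.058,0, 0.002,0,0.062,0]'; python3 -m crank '[0,0,0.002,0,0,0,0.004,0,0,0,0.006,0,0,0,0.008,0,0,0,0.01,0,0,0,0.012,0,0,0,0.014,0,0,0,0.014,0]'
```

```text
time: 37.75
tcp_pos: [0.607, -0.022, 0.0779]
orientation: [-0.334, -3.124, -0.0]
ft_force: [0.3, -0.6, -4.0]
opening: 0.0617
finger_force: 30.0
time: 38.55
tcp_pos: [0.607, -0.022, 0.0751]
orientation: [-0.333, -3.124, -0.0]
ft_force: [0.2, 0.0, -4.1]
opening: 0.0617
finger_force: 30.0
```

Below the riding height (0.0764) with no contact force, so the foot is entering the rim. Continue to 0.0714.

```bash
python3 -m crank '[0,0,0.002,0,0,0,0.004,0,0,0,0.007,0,0,0,0.009,0,0,0,0.011,0,0,0,0.013,0,0,0,0.015,0,0,0,0.015,0]'; python3 -m crank '[0,0,0.001,0,0,0,0.002,0,0,0,0.003,0,0,0,0.004,0,0,0,0.004,0,0,0,0.004,0,0,0,0.004,0,0,0,0.004,0]'
```

```text
time: 39.35
tcp_pos: [0.607, -0.022, 0.0721]
orientation: [-0.334, -3.124, -0.0]
ft_force: [-0.3, 0.9, -3.9]
opening: 0.0617
finger_force: 30.0
time: 40.15
tcp_pos: [0.607, -0.022, 0.0715]
orientation: [0.333, 3.124, -0.0]
ft_force: [-0.3, 0.3, -1.7]
opening: 0.0621
finger_force: 30.0
```

```bash
python3 -m crank '[0,0,0.001,0,0,0,0.002,0,0,0,0.003,0,0,0,0.003,0,0,0,0.003,0,0,0,0.003,0,0,0,0.003,0,0,0,0.003,0]' && python3 -m crank '[0,0,0,0,0,0,0,0,0,0,0,0,0,0,0,0,0,0,0,0,0,0,0,0,0,0,0,0,0,0,0,0]' 1; python3 -m crank '[0,0,-0.03,0, 0,0,-0.08,0, 0,0,-0.16,0, 0,0,-0.28,0, 0,0,-0.4,0, 0,0,-0.55,0, 0,0,-0.7,0, 0,0,-0.85,0]'; python3 -m crank '[0.1,-0.05,0,0, 0.2,-0.15,0,0, 0.3,-0.3,0,0, 0.4,-0.5,0,0, 0.5,-0.7,0,0, 0.6,-0.85,0,0, 0.65,-0.95,0,0, 0.65,-1,0,0]'; python3 - <<'E'
from h import *
cv2.imwrite("pics/s7.png",cv2.resize(env.snapshot("scene")[115:275,220:400,::-1],None,fx=3.7,fy=3.7,interpolation=cv2.INTER_CUBIC))
E
```

```text
time: 40.95
tcp_pos: [0.607, -0.022, 0.0714]
orientation: [0.334, 3.124, -0.0]
ft_force: [-5.2, -0.7, 6.0]
opening: 0.0622
finger_force: 30.0
time: 41.75
tcp_pos: [0.607, -0.022, 0.0707]
orientation: [-0.334, -3.124, -0.0]
ft_force: [-0.1, 0.3, 0.4]
opening: 0.0866
finger_force: 0.0
time: 42.55
tcp_pos: [0.607, -0.0218, 0.2437]
orientation: [0.333, 3.122, 0.0]
ft_force: [0.4, -1.0, 0.9]
opening: 0.0871
finger_force: 0.0
time: 43.35
tcp_pos: [0.4364, -0.1918, 0.2423]
orientation: [0.338, 3.122, -0.003]
ft_force: [-0.5, 0.1, -0.8]
opening: 0.0873
finger_force: 0.0
```

View pics/s7.png

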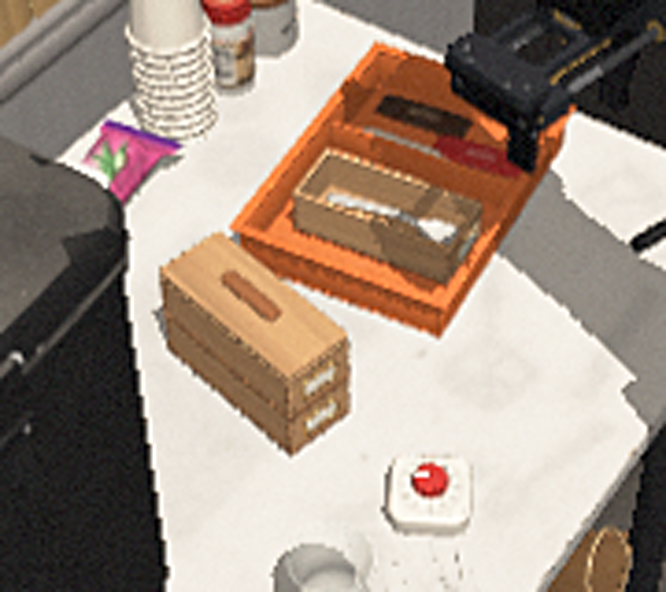

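The top tier with its lid sits flush on the bottom tier at (258,345), with a tight seam. The middle tier with its spoons stands flat in the wide compartment (390,215), and the timer and glass are where they were.

```bash
python3 -c "
from station import env
print(env.hand_in())"
```

```text
the job is handed in; nothing more can be done
None
```

I handed the job in at about 43 s: the middle tier and its spoons stand flat in the tray's wide compartment, and the top tier, lid on, is seated fully home on the bottom tier.

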